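# Mount the domed stake in the collet holder

### The arm

A 6-joint arm with a two-finger parallel gripper is mounted at the origin on a cart in front of the work surface, level with it; the furniture and walls round the work are solid. World frame = base frame: x ahead of the robot, y to its left, z up, the work surface at z = 0. Lengths are in mm, angles in rad, forces in N, time in s.
With the tool pointing down it reaches from about 225 to 725 mm from the base axis. Payload 3.1 kg.
Tool frame: the origin (TCP) lies at the very end of the fingers, on their centre line; the grasp point (between the pads) lies 19 mm behind it; z points along the fingers, y is the line along which they close (so a half turn about z gives the same grasp; the last joint's range is limited). The gripper opens to 85 mm and grips with 20 to 120 N. Pads are 22 mm wide; open, the fingers measure 114 mm over their backs; the gripper's body (76 mm by 85 mm) begins 54 mm behind the grasp point. The pads swing forward as they close: fully open they stand 13 mm farther back than shut.
Start: joints at [1.038, 0.048, 0.099, 1.622, 0, 1.443], TCP at [206.769, 482.56, 231.312] pointing down, gripper open.
Joint ranges: [-2.91, 2.91], [-0.99, 1.94], [-1.21, 1.42], [-2.12, 2.29], [-1.49, 1.47], [-3.14, 3.14]. Speed limits (rad/s): [2.79, 2.79, 3.14, 3.14, 3.14, 3.14].

### API

Orientations are given as a unit quaternion [x, y, z, w].
In Python, from workcell import ctrl gives the robot as it stands.
- The arm moves only by the shell command python3 -m inch 'ROWS' [OPENING] [FORCE]. ROWS is JSON, a list of rows, each an object of numbers: "dx", "dy", "dz": the shift along the world's x, y, z in units of 40 mm (1.0 is 40 mm); "twist": the turn about the world's z in units of 8 degrees (1.0 is 8 degrees). A call has 1 to 8 rows; each row shifts and turns the commanded pose from where the row before left it; what a row does not reach is not made up. A row lasts 1/10 s, in which the tool goes at most 50 mm and 8.59 degrees, less where a joint would pass 70% of its speed; a pose out of reach is approached as far as the arm can. A call is refused whole if a number of a shift passes 1 or a number of a turn 1, either way. A call with a gripper value outside its range is refused whole. OPENING is the opening, from 0 (shut) to 1 (fully open), set as the call begins (- or left out, the last holds). The fingers move at their own pace and stop on an object; FORCE is the grip in N (left out, the last holds). Time passes only in rows, so rows that do not move let the fingers close. It gives the time, the measured TCP pose, the force, the opening and the grip force at its end, in the units of the state.
- ctrl.sense(): the state, without advancing time (a new reading comes with each control period).
- ctrl.capture(name): name is "scene" or "top" or "wrist"; returns (picture, depth): 400x640x3 uint8, blue, green, red; 400x640 float32, mm along the optical axis (not along the pixel's ray), 0 where there is no reading.
- ctrl.camera_params(name): a dict with "mtx" (3x3 intrinsics, pixels), "world_from_camera" (4x4, takes a point from camera to world coordinates). Camera axes: x right, y up, looking along -z (the intrinsics and any distortion apply to the point x, -y, -z); pixel columns grow to the right and rows downward; lengths in mm; the calibration is good to about 2 mm. A picture is of the moment at which its call begins: read the wrist's pose just before it. camera_params takes no time and is no camera call; for the wrist camera it gives the pose at the moment of the call.
- ctrl.sign_off(): hands the job in; it is judged then, once.
Trained networks look in the newest picture that a camera, given by its name, has taken for a name from the list of things; names that differ only in an ending like _2 or _b are one class to them, and where a whole thing is asked for, a point or a joint stands for the part that bears it (a point fixed in the world has none). Each returns a list of dicts, best first, with "score" (0 to 1); they miss things now and then, are a little off and sometimes report something else, mostly with a low value. They report only what shows in the picture. A call takes as long as a camera call. They do not tell look-alikes from the thing itself.
- ctrl.search_frame(camera, name): "centre" ([x, y, z] in mm, in world coordinates, good to about 4 mm: the middle of the surface that is visible of it).
- ctrl.regions_of(camera, name): "mask" (400x640 bool, what is visible of it).
The state is a dict: "time": time; "q": joint angles; "qvel": joint speeds; "joint_torque": joint torques, N m; "tcp_pos": TCP position; "eef_rot": TCP orientation; "wrist_force": force on the tool from outside, world axes, zero at the start; "torque": the same for the moment, N m; "width": opening from 0.0 (shut) to 1.0 (fully open); "grasp_force": force on a finger pad.
Only numpy, scipy, OpenCV 4.12 (cv2) and the standard library are available. Lean on these libraries where they do the work, as an engineer would, in place of code of your own. Each camera call takes 0.05 s, during which the arm holds its last target. There are 200 camera calls.

### The job

I want to form a bezel over the little domed stake. Take it out of the wooden block, leaving the other two stakes in theirs, and set its shank down the collet of the bench stake holder: press it through the light spring drag until its foot is fully home on the stop inside, without ramming it. Then turn the knurled nut clockwise (seen from above) until the jaws have a firm grip on the shank, feel it go snug and stop there, because an overtightened nut spoils the soft brass jaws; let go and leave the stake standing in the holder.

Things in the scene. Friction and masses are not known exactly. Their poses are not given: they have to be found in the camera images.
- domed_stake: Steel stake to mount, 58 mm tall: straight 12 mm round shank (foot chamfered to 8 mm) for 38 mm, then a mushroom head 26 mm wide, its upright cylindrical rim 44 to 53 mm above the foot, under a low dome. 70 to 120 g. Origin: centre of the foot; z runs up the shank to the head. Starts upright in a pocket of stake_block, foot 10 mm above the bench.
- ball_stake: Steel stake with a 20 mm ball head on the same 12 mm shank, 61 mm tall, standing in stake_block: to be left there. Origin: centre of its foot, z up.
- cone_stake: Steel stake with an 18 mm head tapering to a blunt cone on the same 12 mm shank, 63 mm tall, standing in stake_block: to be left there. Origin: centre of its foot, z up.
- stake_block: Fixed hardwood block 170 x 58 x 32 mm with three 22 mm deep, 13.6 mm wide pockets in a row along its x axis, 52 mm apart; any stake may stand in any pocket. Origin: centre of its underside; y points across the row, z up. A tall steel rack stands along the right edge of the bench: swing in from the left of it.
- stake_holder: Fixed turned steel holder on a 92 mm round foot; column 45 mm thick and 54 mm high, knurled nut above it, upright bore on its axis. In the bore, out of sight 26 to 34 mm below the mouth, a rigid stop screw meets the foot of the shank (geom stop_screw_c0: its centre, 17 mm under its end face). Origin: centre of the underside, z up.
- collet: The collet in the holder, with three brass jaws 14 mm tall round the bore. They stand 0.9 to 3.1 mm clear of a centred 12 mm shank at the start and close evenly by 2 mm per radian of nut. They grip when together they press on the shank with over 20 N; over 75 N spoils them. Origin: as stake_holder's, on the axis at bench height.
- collet_mouth (a point): Centre of the collet's upper face, the mouth of the bore, 78 mm above the bench; z up. The jaws' top edges flare 2.5 mm for lead-in. Three spring balls about 20 mm below the mouth drag on the shank from there down (about 4 to 9 N of push), long before it is home.
- nut_middle (a point): Middle of the round knurled nut, on the axis 66 mm above the bench; nut 38 mm across, 20 mm high. Tightens clockwise from above, staying at its height and where it is left: 0.45 to 1.55 rad until the jaws touch, against an even friction of 0.13 N m; then the jaws push back with 0.15 to 0.2 N m per rad more. Snug: 0.05 to 0.12 N m above the free running.
Things that resemble listed ones, but are neither listed nor needed, are in the scene too. Leave any pink look-alike of the domed_stake alone.

How it is judged (in metres and radians):
On the way:
1. the domed stake stands in the collet with its foot home on the stop (distance between stop_screw_c0 and domed_stake below 0.0185 m and horizontal distance between domed_stake and collet_mouth below 0.0025 m), for 0.2 s.
At the end, for the whole second after the job is handed in: The domed stake stands still and upright (within 0.06 rad) in the collet, its foot home on the stop (within 1.5 mm) and on the axis (within 2.5 mm), gripped by the jaws with over 20 N in all, and the robot has let go (all of step 1 and contact force between collet and domed_stake above 20 N and angle between domed_stake's own z axis and vertical below 0.06 rad and linear speed of domed_stake below 0.02 m/s); the robot touches nothing.
It fails at once if the stake is rammed onto the stop (over 30 N) (contact force between stop_screw_c0 and domed_stake above 30 N).
It fails at once if the collet is overtightened, or the stake is forced against its jaws (over 75 N) (contact force between collet and domed_stake above 75 N).
It fails at once if another stake is pulled out of the block or knocked over (moved over 20 mm) (distance of any of ball_stake, cone_stake from where it was at the start of the episode above 0.02 m).
It also fails if it takes over 54 s, if anything falls off the work surface, if the arm or the gripper's body presses on something with over 40 N, if the wrist force passes 120 N, or if a joint passes its speed limit or range.

## Working session

There is one attempt and no reset: what is moved stays moved. The work goes in short steps, Python scripts to look and compute and a shell command to move; the robot and the scene stay as the last step left them, time stands still between calls to the robot, and variables do not carry over. Pictures are saved under pics/ and viewed, at most 10 in all, crops included, and the job is handed in when it is done.

```bash
mkdir -p pics; ls; cat > h.py <<'E'
import numpy as np, cv2
from workcell import ctrl
def proj(cam,p):
    c=ctrl.camera_params(cam);T=np.linalg.inv(np.array(c["world_from_camera"]));q=T[:3,:3]@np.array(p)+T[:3,3]
    q=np.array([q[0],-q[1],-q[2]]);u=np.array(c["mtx"])@q;return u[:2]/u[2]
def cloud(cam,d,c=None):
    c=c or ctrl.camera_params(cam);K=np.array(c["mtx"]);T=np.array(c["world_from_camera"])
    v,u=np.mgrid[:d.shape[0],:d.shape[1]]
    P=np.stack([(u-K[0,2])/K[0,0]*d,-(v-K[1,2])/K[1,1]*d,-d],-1)
    return P@T[:3,:3].T+T[:3,3]
E
python3 - <<'E'
from h import *
s=ctrl.sense();print(s)
for c in("scene","top"):
    im,d=ctrl.capture(c);cv2.imwrite(f"pics/{c}0.png",im);np.save(f"pics/{c}0.npy",d)
    for n in("domed_stake","ball_stake","cone_stake","stake_block","stake_holder","collet","nut_middle","collet_mouth"):
        try:
            for r in ctrl.search_frame(c,n): print(c,n,round(r["score"],2),np.round(r["centre"]),np.round(proj(c,r["centre"])))
        except Exception as e: print(n,e)
E
```

```text
pics
{'time': 0.0, 'q': array([1.03820054e+00, 4.87498454e-02, 9.75736500e-02, 1.62200355e+00,
       3.01669003e-05, 1.44299537e+00]), 'qvel': array([-0.00069987, -0.00129978, -0.00245975,  0.0014395 , -0.00011325,
        0.00022874]), 'joint_torque': array([ 8.58634303e-05, -3.38783491e+01,  3.20013893e+01,  2.04102468e-02,
       -4.01318348e-04,  3.07952831e-06]), 'tcp_pos': array([206.44715928, 482.03210726, 230.1055158 ]), 'eef_rot': array([ 2.01018257e-01,  9.79586770e-01, -1.12244060e-03, -4.00657431e-04]), 'wrist_force': array([-0.0944879 ,  0.12081796, -0.20500018]), 'torque': array([ 0.01182485, -0.00260293,  0.03777432]), 'grasp_force': 0.0, 'width': 0.9968793034914621}
scene domed_stake 0.61 [ 527. -274.   54.] [331. 211.]
scene domed_stake 0.16 [ 469. -280.   52.] [359. 217.]
scene ball_stake 0.71 [ 474. -280.   55.] [357. 214.]
scene cone_stake 0.72 [ 570. -272.   59.] [311. 205.]
scene stake_block 0.93 [ 511. -254.   28.] [333. 229.]
scene stake_holder 0.77 [463. -92.  16.] [309. 281.]
scene collet 0.42 [ 480. -112.   74.] [306. 241.]
scene nut_middle 0.69 [465. -92.  20.] [308. 278.]
scene nut_middle 0.58 [ 509. -256.   31.] [335. 227.]
scene collet_mouth 0.62 [ 474. -111.   73.] [309. 243.]
top domed_stake 0.68 [ 528. -279.   66.] [354. 193.]
top domed_stake 0.54 [ 582. -356.   56.] [394. 163.]
top ball_stake 0.45 [ 474. -283.   68.] [357. 221.]
top cone_stake 0.49 [ 578. -282.   64.] [355. 166.]
top stake_block 0.65 [ 522. -281.   32.] [354. 197.]
top stake_holder 0.95 [ 476. -112.   17.] [268. 223.]
top collet 0.63 [ 478. -103.   76.] [259. 221.]
top nut_middle 0.6 [ 473. -110.   13.] [267. 225.]
top collet_mouth 0.57 [ 473. -110.   15.] [267. 224.]
```

View pics/scene0.png

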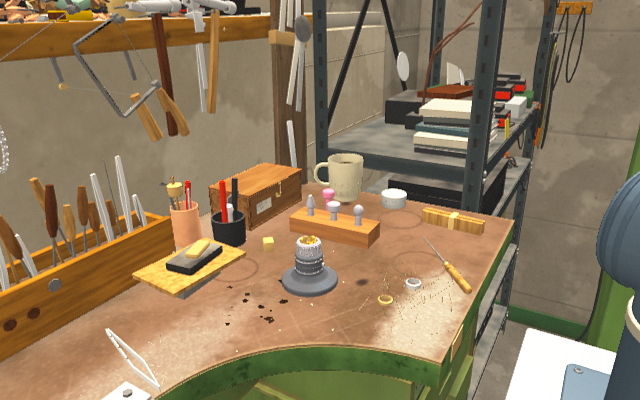

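View pics/top0.png

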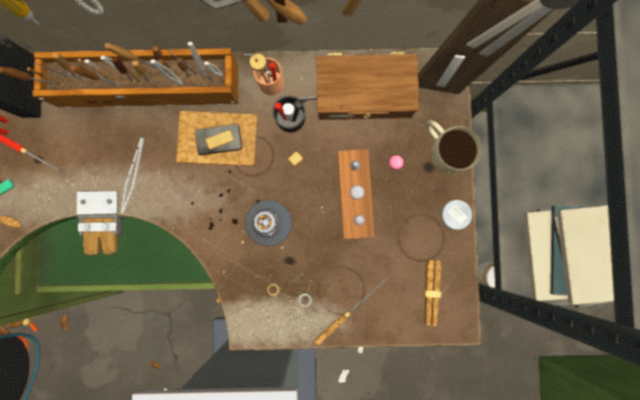

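The picture shows three grey stakes in the block: cone (310,205), domed (334,212) and ball (357,214) in the scene view. In the top view they are at (355,166), (357,192) and (360,219). A pink mushroom stands behind the block at (328,196) in the scene view and (396,162) in the top view. The middle grey one fits the description, since the task says to leave the pink one. The holder is at (309,265) in the scene view. I'll move closer and confirm with the wrist camera.

```bash
R='{"dx":0.4,"dy":-0.98,"twist":0.17}'; python3 -m inch '[{"dx":0.4,"dy":-0.98,"twist":0.17},{"dx":0.4,"dy":-0.98,"twist":0.17},{"dx":0.4,"dy":-0.98,"twist":0.17},{"dx":0.4,"dy":-0.98,"twist":0.17},{"dx":0.4,"dy":-0.98,"twist":0.17},{"dx":0.4,"dy":-0.98,"twist":0.17},{"dx":0.4,"dy":-0.98,"twist":0.17},{"dx":0.4,"dy":-0.98,"twist":0.17}]'
```

```text
schema error: expected keys dx, dy, dz, twist
```

```bash
python3 -m inch '[{"dx":0.4,"dy":-0.98,"twist":0.17},{"dx":0.4,"dy":-0.98,"twist":0.17},{"dx":0.4,"dy":-0.98,"twist":0.17},{"dx":0.4,"dy":-0.98,"twist":0.17},{"dx":0.4,"dy":-0.98,"twist":0.17},{"dx":0.4,"dy":-0.98,"twist":0.17},{"dx":0.4,"dy":-0.98,"twist":0.17}]'; python3 -m inch '[{"dx":0,"dy":-0.4,"twist":0.17},{}]'
```

```text
schema error: expected keys dx, dy, dz, twist
schema error: expected keys dx, dy, dz, twist
```

```bash
python3 - <<'E'
from h import *
p=ctrl.camera_params("wrist");print(np.round(p["world_from_camera"],2),p["mtx"][0])
im,d=ctrl.capture("wrist");cv2.imwrite("pics/w1.png",im);np.save("pics/w1.npy",d);np.save("pics/w1T.npy",p["world_from_camera"])
for n in("domed_stake","ball_stake","cone_stake","stake_block","collet","nut_middle"):
    for r in ctrl.search_frame("wrist",n): print(n,round(r["score"],2),np.round(r["centre"],1),np.round(proj("wrist",r["centre"])))
E
```

```text
[[ 3.9000e-01 -8.8000e-01 -2.7000e-01  1.3807e+02]
 [ 9.2000e-01  3.8000e-01  1.2000e-01  5.1168e+02]
 [-0.0000e+00 -2.9000e-01  9.6000e-01  3.7378e+02]
 [ 0.0000e+00  0.0000e+00  0.0000e+00  1.0000e+00]] [293.17815507   0.         317.28677912]
```

View pics/w1.png

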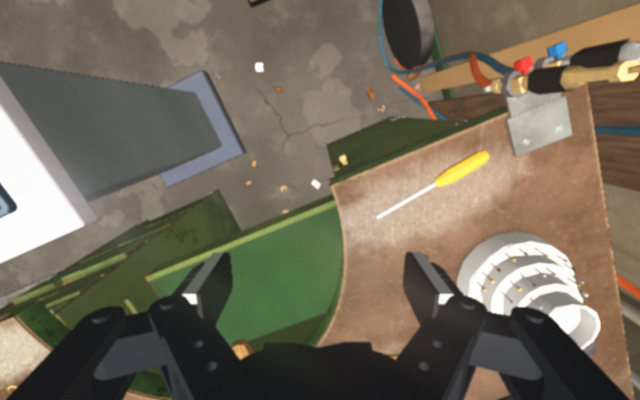

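The wrist view shows only the start area, because the rows need all four keys and nothing has moved yet. I'll retry with all of them.

```bash
python3 -m inch '[{"dx":0.4,"dy":-0.98,"dz":0,"twist":0.17},{"dx":0.4,"dy":-0.98,"dz":0,"twist":0.17},{"dx":0.4,"dy":-0.98,"dz":0,"twist":0.17},{"dx":0.4,"dy":-0.98,"dz":0,"twist":0.17},{"dx":0.4,"dy":-0.98,"dz":0,"twist":0.17},{"dx":0.4,"dy":-0.98,"dz":0,"twist":0.17},{"dx":0.4,"dy":-0.98,"dz":0,"twist":0.17},{"dx":0.4,"dy":-0.98,"dz":0,"twist":0.17}]'
python3 -m inch '[{"dx":0.4,"dy":-0.98,"dz":0,"twist":0.17},{"dx":0.4,"dy":-0.98,"dz":0,"twist":0.17},{"dx":0.4,"dy":-0.98,"dz":0,"twist":0.17},{"dx":0.4,"dy":-0.98,"dz":0,"twist":0.17},{"dx":0.4,"dy":-0.98,"dz":0,"twist":0.17},{"dx":0.4,"dy":-0.98,"dz":0,"twist":0.17},{"dx":0.4,"dy":-0.98,"dz":0,"twist":0.17},{"dx":0,"dy":-0.4,"dz":0,"twist":0.17}]'
python3 -m inch '[{"dx":0,"dy":-0.5,"dz":0,"twist":0.1},{"dx":0,"dy":0,"dz":0,"twist":0},{"dx":0,"dy":0,"dz":0,"twist":0}]'
cat > look.py <<'E'
from h import *; import sys
k=sys.argv[1]
s=ctrl.sense();print(np.round(s["tcp_pos"],1),np.round(s["eef_rot"],3),np.round(s["q"],2),s["time"])
p=ctrl.camera_params("wrist")
im,d=ctrl.capture("wrist");cv2.imwrite(f"pics/{k}.png",im);np.save(f"pics/{k}.npy",d);np.save(f"pics/{k}T.npy",p["world_from_camera"])
C=cloud("wrist",d,p)
for n in sys.argv[2:]:
    for r in ctrl.regions_of("wrist",n)[:2]:
        m=r["mask"]&(d>0)
        if m.sum()<20: continue
        P=C[m];zt=np.percentile(P[:,2],97);Q=P[P[:,2]>zt-6];v,u=np.nonzero(m)
        print(n,round(r["score"],2),"px",round(u.mean()),round(v.mean()),"n",m.sum(),"top",round(zt,1),"topmid",np.round((Q.min(0)+Q.max(0))/2,1),"med",np.round(np.median(P,0),1),"ext",np.round(np.ptp(Q,axis=0),1))
E
python3 look.py w2 domed_stake ball_stake cone_stake stake_block collet nut_middle stake_holder
```

```text
time: 2.05
tcp_pos: [335.1, 167.4, 231.5]
eef_rot: [0.107, 0.994, 0.0, 0.001]
wrist_force: [0.9, -0.4, 0.1]
width: 1.005
grasp_force: 0.0
time: 2.85
tcp_pos: [447.9, -124.8, 230.6]
eef_rot: [0.014, 1.0, -0.001, 0.0]
wrist_force: [0.2, -0.1, -0.6]
width: 1.001
grasp_force: 0.0
time: 3.15
tcp_pos: [446.6, -141.3, 231.2]
eef_rot: [0.006, 1.0, 0.0, -0.0]
wrist_force: [0.3, 0.6, 0.1]
width: 1.005
grasp_force: 0.0
[ 446.6 -141.3  231.2] [ 0.006  1.     0.    -0.   ] [-0.45 -0.1  -0.04  1.63  0.   -0.44] 3.15
domed_stake 0.87 px 201 248 n 502 top 68.2 topmid [ 525.8 -281.2   65.6] med [ 522.7 -279.    65.3] ext [25.2 24.6  6.6]
domed_stake 0.83 px 152 283 n 562 top 57.9 topmid [ 582.2 -357.2   55.6] med [ 578.8 -354.    53.2] ext [25.4 24.3  6.8]
ball_stake 0.89 px 194 206 n 351 top 70.7 topmid [ 474.1 -282.9   68.4] med [ 471.9 -280.6   65.5] ext [17.7 15.8  7.3]
stake_block 0.76 px 212 216 n 4371 top 33.1 topmid [ 522.  -249.1  141.7] med [ 493.3 -269.3   31.5] ext [175.  131.  229.1]
collet 0.51 px 347 210 n 316 top 78.5 topmid [ 473.3 -110.1   75.8] med [ 476.9 -110.2   75.9] ext [24.2 24.   6.6]
collet 0.5 px 211 216 n 4433 top 33.1 topmid [ 522.2 -249.2  141.4] med [ 493.7 -270.    31.5] ext [174.5 130.9 228.3]
nut_middle 0.65 px 342 192 n 3735 top 77.1 topmid [ 473.  -109.2   75.1] med [ 461.9 -113.1   15.8] ext [38.1 38.2  8.1]
```

View pics/w2.png

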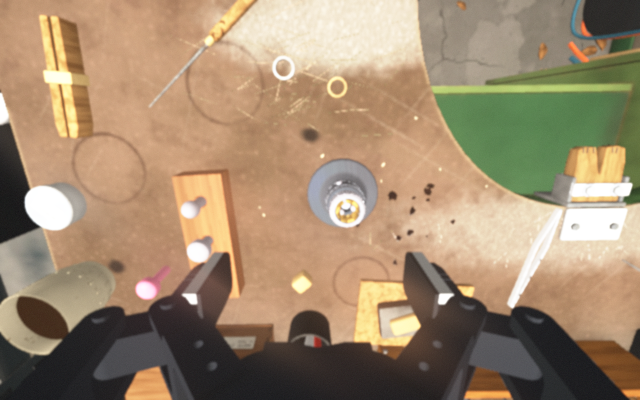

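The view shows the block with the ball at (190,208), the domed stake at (200,248) and the cone hidden by the finger. The pink look-alike lies at (150,285) outside the block, and the holder's collet is at (347,210). Next I'll go above the middle stake and take the confirming crop there.

```bash
python3 -m inch '[{"dx":0.5,"dy":-0.87,"dz":-0.25,"twist":0},{"dx":0.5,"dy":-0.87,"dz":-0.25,"twist":0},{"dx":0.5,"dy":-0.87,"dz":-0.25,"twist":0},{"dx":0.5,"dy":-0.87,"dz":-0.25,"twist":0},{"dx":0,"dy":0,"dz":-0.5,"twist":0},{"dx":0,"dy":0,"dz":0,"twist":0},{"dx":0,"dy":0,"dz":0,"twist":0}]'
python3 look.py w3 domed_stake ball_stake cone_stake stake_block
python3 -c "
import cv2;i=cv2.imread('pics/w3.png');cv2.imwrite('pics/w3c.png',cv2.resize(i[100:400,120:520],None,fx=2,fy=2))"
```

```text
time: 4.25
tcp_pos: [526.3, -279.9, 170.9]
eef_rot: [0.005, 1.0, 0.001, -0.001]
wrist_force: [0.1, 0.2, 0.4]
width: 0.998
grasp_force: 0.0
[ 526.3 -279.9  170.9] [ 0.005  1.     0.001 -0.001] [-0.6   0.23  0.18  1.52  0.   -0.59] 4.25
domed_stake 0.93 px 315 199 n 729 top 68.1 topmid [ 526.3 -282.2   65.5] med [ 524.7 -282.3   65.9] ext [25.6 25.1  6.8]
domed_stake 0.73 px 241 247 n 694 top 58.1 topmid [ 555.7 -346.3  118.2] med [ 578.3 -355.7   55.2] ext [ 78.6  46.8 132.1]
stake_block 0.77 px 315 179 n 8501 top 33.2 topmid [ 526.2 -282.3   46.9] med [ 510.4 -282.3   31.7] ext [171.4  64.4  38.8]
```

View pics/w3c.png

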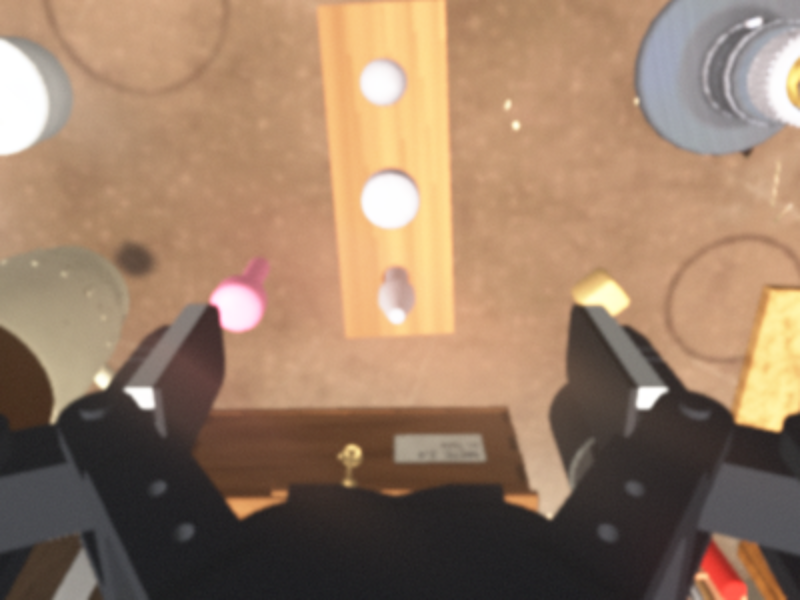

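Candidates in the crop are the ball (383,82), grey mushroom (390,200), cone (397,297) and pink mushroom (238,303). The target is the grey mushroom in the middle pocket: about 25 mm wide head, top at z 68, standing in the block. I'll descend onto its rim.

```bash
python3 -m inch '[{"dx":0,"dy":-0.05,"dz":-0.7,"twist":0},{"dx":0,"dy":0,"dz":-0.7,"twist":0},{"dx":0,"dy":0,"dz":-0.7,"twist":0},{"dx":0,"dy":0,"dz":-0.5,"twist":0},{"dx":0,"dy":0,"dz":-0.3,"twist":0},{"dx":0,"dy":0,"dz":-0.2,"twist":0},{"dx":0,"dy":0,"dz":0,"twist":0},{"dx":0,"dy":0,"dz":0,"twist":0}]' 0.6 40
python3 -m inch '[{"dx":0,"dy":0,"dz":0,"twist":0},{"dx":0,"dy":0,"dz":0,"twist":0},{"dx":0,"dy":0,"dz":0,"twist":0},{"dx":0,"dy":0,"dz":0,"twist":0},{"dx":0,"dy":0,"dz":0,"twist":0},{"dx":0,"dy":0,"dz":0,"twist":0}]' 0 40
```

```text
time: 5.3
tcp_pos: [527.5, -283.1, 48.6]
eef_rot: [0.005, 1.0, -0.001, 0.001]
wrist_force: [-0.1, -0.1, -0.4]
width: 0.599
grasp_force: 0.0
time: 5.9
tcp_pos: [527.7, -283.3, 48.9]
eef_rot: [0.006, 1.0, -0.001, 0.001]
wrist_force: [-0.3, -0.1, 5.0]
width: 0.281
grasp_force: 39.4
```

```bash
python3 -m inch '[{"dx":0,"dy":0,"dz":0.2,"twist":0},{"dx":0,"dy":0,"dz":0.4,"twist":0},{"dx":0,"dy":0,"dz":0.6,"twist":0},{"dx":0,"dy":0,"dz":0.6,"twist":0},{"dx":0,"dy":0,"dz":0.6,"twist":0},{"dx":0,"dy":0,"dz":0,"twist":0},{"dx":0,"dy":0,"dz":0,"twist":0}]'
python3 look.py w4 domed_stake
python3 - <<'E'
from h import *
im,d=ctrl.capture("scene");u,v=proj("scene",ctrl.sense()["tcp_pos"]).astype(int);print(u,v)
a=im[v-60:v+60,u-80:u+80];w=cv2.imread("pics/w4.png")[150:390,160:480]
cv2.imwrite("pics/g4.png",np.hstack([cv2.resize(a,(480,360)),cv2.resize(w,(320,360))]))
E
```

```text
time: 6.6
tcp_pos: [526.8, -282.7, 143.1]
eef_rot: [0.006, 1.0, -0.0, 0.0]
wrist_force: [0.7, -0.1, -0.9]
width: 0.281
grasp_force: 39.7
[ 526.8 -282.7  143.1] [ 0.006  1.    -0.     0.   ] [-0.6   0.24  0.13  1.47 -0.   -0.59] 6.6
domed_stake 0.89 px 237 260 n 897 top 58.1 topmid [ 582.4 -357.5   55.5] med [ 578.6 -356.    55.1] ext [25.1 24.4  6.8]
domed_stake 0.68 px 318 260 n 2521 top 162.1 topmid [ 524.7 -282.8  159.8] med [ 521.  -282.5  159.7] ext [24.6 24.1  7.3]
333 166
```

View pics/g4.png

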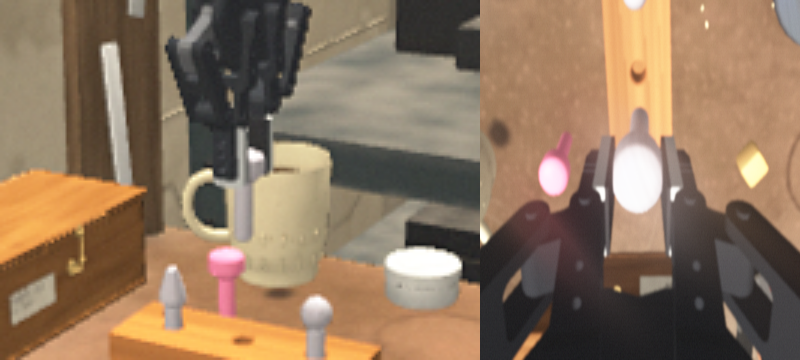

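The stake is held upright in the fingers: in the left crop the shank runs from (240,160) to (242,235), and the pocket is empty. The ball and cone stakes are still in place. I'll go beside the holder, so the mouth isn't occluded, and measure the mouth and the shank axis together.

```bash
python3 -m inch '[{"dx":-0.1,"dy":0.3,"dz":0.3,"twist":0},{"dx":-0.22,"dy":0.8,"dz":0.2,"twist":0},{"dx":-0.22,"dy":0.9,"dz":0,"twist":0},{"dx":-0.22,"dy":0.9,"dz":0,"twist":0},{"dx":-0.22,"dy":0.9,"dz":0,"twist":0},{"dx":-0.22,"dy":0.9,"dz":0,"twist":0},{"dx":-0.1,"dy":0.8,"dz":0,"twist":0},{"dx":-0.04,"dy":0.4,"dz":0,"twist":0}]'
python3 -m inch '[{"dx":0,"dy":0,"dz":0,"twist":0},{"dx":0,"dy":0,"dz":0,"twist":0}]'
cat > meas.py <<'E'
from h import *; from scipy.optimize import least_squares
def circ(P,r):
    f=lambda c:np.hypot(P[:,0]-c[0],P[:,1]-c[1])-r
    c0=np.median(P[:,:2],0);c0[0]+=r/2
    return least_squares(f,c0,loss="soft_l1").x
def run(k):
    s=ctrl.sense();t=np.array(s["tcp_pos"]);p=ctrl.camera_params("wrist");im,d=ctrl.capture("wrist");cv2.imwrite(f"pics/{k}.png",im)
    C=cloud("wrist",d,p);print("tcp",np.round(t,1))
    for lo,hi,r in((-36,-28,6),(-28,-20,6),(-20,-12,6),(-12,-6,6),(6,14,13)):
        m=(d>0)&(C[...,2]>t[2]+lo)&(C[...,2]<t[2]+hi)&(np.hypot(C[...,0]-t[0],C[...,1]-t[1])<(12 if r==6 else 14))
        if m.sum()>15:print("stake dz",lo,hi,m.sum(),"axis-tcp",np.round(circ(C[m],r)-t[:2],2))
    H=np.array([473.3,-110.1]);near=(d>0)&(np.hypot(C[...,0]-H[0],C[...,1]-H[1])<26)
    # nut flank (38 mm across, known round) and foot rim
    for lo,hi,r in((59,73,19),(30,52,22.5)):
        m=near&(C[...,2]>lo)&(C[...,2]<hi)
        if m.sum()>15:print("holder",lo,m.sum(),np.round(circ(C[m],r),1))
    for lo,hi in((74.5,80),(77,80)):
        m=near&(C[...,2]>lo)&(C[...,2]<hi);Q=C[m][:,:2].astype(np.float32)
        if len(Q)>15:print("top",lo,len(Q),"minCircle",np.round(cv2.minEnclosingCircle(Q)[0],1),round(cv2.minEnclosingCircle(Q)[1],1),"z",np.round(np.percentile(C[m][:,2],[50,95]),1))
    m=(d>0)&(np.hypot(C[...,0]-H[0],C[...,1]-H[1])<60)&(C[...,2]>6)&(C[...,2]<25);Q=C[m][:,:2].astype(np.float32)
    print("foot",cv2.minEnclosingCircle(Q))
import sys;run(sys.argv[1])
E
python3 meas.py w5
```

```text
time: 7.55
tcp_pos: [471.5, -43.5, 163.5]
eef_rot: [0.004, 1.0, 0.001, -0.0]
wrist_force: [1.0, -0.5, -1.0]
width: 0.282
grasp_force: 39.7
time: 7.75
tcp_pos: [472.8, -46.2, 163.5]
eef_rot: [0.005, 1.0, -0.0, 0.0]
wrist_force: [-0.5, -0.3, -1.0]
width: 0.278
grasp_force: 39.7
tcp [472.8 -46.2 163.5]
stake dz -36 -28 81 axis-tcp [-0.99  1.07]
stake dz -28 -20 86 axis-tcp [-0.99  0.84]
stake dz -20 -12 91 axis-tcp [-1.02  0.6 ]
stake dz 6 14 258 axis-tcp [-0.83 -0.08]
holder 59 542 [ 473.2 -108.7]
holder 30 432 [ 473.8 -109.5]
top 74.5 859 minCircle [ 473.7 -109.1] 18.5 z [76.  78.2]
top 77 203 minCircle [ 473.2 -108.4] 16.1 z [77.8 78.8]
foot ((473.5798034667969, -109.09173583984375), 45.74148178100586)
```

View pics/w5.png

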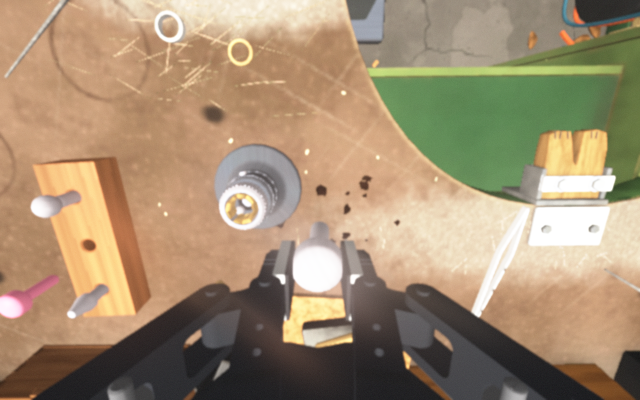

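The wrist view shows the holder mouth at (243,208) and the held stake at (318,265) with its shank pointing up the image. Mouth is at about (473.5, -109), z 78. I'll align above it.

```bash
python3 -m inch '[{"dx":0.04,"dy":-0.6,"dz":0,"twist":0},{"dx":0,"dy":-0.6,"dz":0,"twist":0},{"dx":0,"dy":-0.39,"dz":0,"twist":0},{"dx":0,"dy":0,"dz":-0.4,"twist":0},{"dx":0,"dy":0,"dz":-0.3,"twist":0},{"dx":0,"dy":0,"dz":-0.15,"twist":0},{"dx":0,"dy":0,"dz":0,"twist":0},{"dx":0,"dy":0,"dz":0,"twist":0}]'
python3 meas.py w6; python3 - <<'E'
from h import *
im,d=ctrl.capture("scene");u,v=proj("scene",[473,-109,85]).astype(int)
cv2.imwrite("pics/g6.png",np.hstack([cv2.resize(im[v-45:v+45,u-45:u+45],(400,400)),cv2.resize(cv2.imread("pics/w6.png")[150:330,230:410],(400,400))]))
E
```

```text
time: 8.6
tcp_pos: [474.7, -110.1, 129.3]
eef_rot: [0.005, 1.0, 0.0, -0.0]
wrist_force: [0.4, -0.1, -1.6]
width: 0.28
grasp_force: 39.7
tcp [ 474.7 -110.1  129.3]
stake dz -36 -28 82 axis-tcp [-1.    1.11]
stake dz -28 -20 90 axis-tcp [-0.96  0.81]
stake dz -20 -12 86 axis-tcp [-1.05  0.64]
stake dz 6 14 252 axis-tcp [-0.83 -0.07]
holder 59 583 [ 473.6 -109.3]
holder 30 490 [ 473.7 -109.4]
top 74.5 897 minCircle [ 473.5 -109.6] 18.5 z [75.9 78.3]
top 77 218 minCircle [ 474.9 -109.5] 15.6 z [77.8 78.8]
foot ((473.6710205078125, -109.45820617675781), 45.70564270019531)
```

View pics/g6.png

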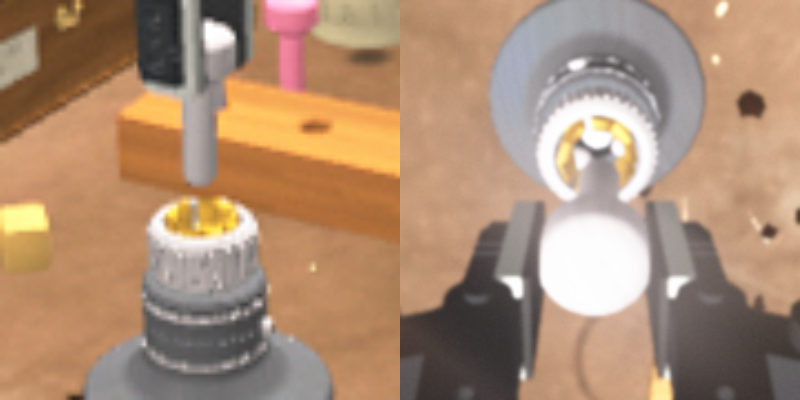

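The view shows the shank foot above the gold collet mouth: left crop, foot (200,182) over mouth (200,213). Measured foot and axis agree within 0.5 mm. Inserting.

```bash
python3 -m inch '[{"dx":0,"dy":-0.01,"dz":-0.15,"twist":0},{"dx":0,"dy":0,"dz":-0.15,"twist":0},{"dx":0,"dy":0,"dz":-0.1,"twist":0},{"dx":0,"dy":0,"dz":-0.05,"twist":0},{"dx":0,"dy":0,"dz":0,"twist":0}]'; python3 -m inch '[{"dx":0,"dy":0,"dz":-0.1,"twist":0},{"dx":0,"dy":0,"dz":-0.1,"twist":0},{"dx":0,"dy":0,"dz":-0.05,"twist":0},{"dx":0,"dy":0,"dz":0,"twist":0}]'
```

```text
time: 9.2
tcp_pos: [474.3, -110.5, 110.6]
eef_rot: [0.006, 1.0, 0.0, -0.001]
wrist_force: [0.6, -0.2, -0.4]
width: 0.282
grasp_force: 39.7
time: 9.6
tcp_pos: [474.4, -110.5, 100.8]
eef_rot: [0.006, 1.0, 0.0, -0.0]
wrist_force: [0.5, 0.0, -1.0]
width: 0.284
grasp_force: 39.7
```

```bash
python3 -m inch '[{"dx":0,"dy":0,"dz":-0.05,"twist":0},{"dx":0,"dy":0,"dz":-0.05,"twist":0},{"dx":0,"dy":0,"dz":0,"twist":0}]'; python3 -m inch '[{"dx":0,"dy":0,"dz":-0.05,"twist":0},{"dx":0,"dy":0,"dz":-0.04,"twist":0},{"dx":0,"dy":0,"dz":0,"twist":0}]'
```

```text
time: 9.9
tcp_pos: [474.7, -110.6, 97.1]
eef_rot: [0.006, 1.0, 0.0, -0.0]
wrist_force: [-0.3, 0.1, -0.6]
width: 0.28
grasp_force: 39.7
time: 10.2
tcp_pos: [475.4, -110.8, 94.5]
eef_rot: [0.005, 1.0, -0.0, 0.001]
wrist_force: [0.9, 0.5, 1.9]
width: 0.281
grasp_force: 40.0
```

```bash
for i in 1; do python3 -m inch '[{"dx":0,"dy":0,"dz":-0.03,"twist":0},{"dx":0,"dy":0,"dz":0,"twist":0}]'; python3 -m inch '[{"dx":0,"dy":0,"dz":-0.03,"twist":0},{"dx":0,"dy":0,"dz":0,"twist":0}]';python3 -m inch '[{"dx":0,"dy":0,"dz":-0.03,"twist":0},{"dx":0,"dy":0,"dz":0,"twist":0}]'; done | grep -v -e rot -e width
```

```text
time: 10.4
tcp_pos: [475.3, -110.8, 93.2]
wrist_force: [-0.7, -0.3, 3.4]
grasp_force: 40.1
time: 10.6
tcp_pos: [475.1, -110.8, 91.6]
wrist_force: [-0.5, 1.2, 3.6]
grasp_force: 40.1
time: 10.8
tcp_pos: [474.9, -110.7, 90.2]
wrist_force: [0.1, 0.7, 4.5]
grasp_force: 40.1
```

```bash
for i in 1; do python3 -m inch '[{"dx":0,"dy":0,"dz":-0.02,"twist":0},{"dx":0,"dy":0,"dz":0,"twist":0}]'; python3 -m inch '[{"dx":0,"dy":0,"dz":-0.02,"twist":0},{"dx":0,"dy":0,"dz":0,"twist":0}]';python3 -m inch '[{"dx":0,"dy":0,"dz":-0.02,"twist":0},{"dx":0,"dy":0,"dz":0,"twist":0}]'; done | grep -v -e rot -e width
```

```text
time: 11.0
tcp_pos: [475.3, -110.8, 90.1]
wrist_force: [0.3, 0.9, 7.8]
grasp_force: 40.3
time: 11.2
tcp_pos: [475.6, -110.8, 90.1]
wrist_force: [-0.3, 1.6, 8.8]
grasp_force: 40.5
time: 11.4
tcp_pos: [476.0, -110.8, 90.0]
wrist_force: [-0.7, 1.2, 12.1]
grasp_force: 40.8
```

```bash
python3 -m inch '[{"dx":0,"dy":0,"dz":-0.03,"twist":0},{"dx":0,"dy":0,"dz":0,"twist":0}]'; python3 -m inch '[{"dx":0,"dy":0,"dz":-0.03,"twist":0},{"dx":0,"dy":0,"dz":0,"twist":0},{"dx":0,"dy":0,"dz":0,"twist":0}]'
```

```text
time: 11.6
tcp_pos: [476.7, -110.9, 89.9]
eef_rot: [0.005, 1.0, -0.0, 0.003]
wrist_force: [-1.7, 1.9, 15.3]
width: 0.281
grasp_force: 41.0
time: 11.9
tcp_pos: [477.4, -111.0, 89.8]
eef_rot: [0.005, 1.0, -0.001, 0.004]
wrist_force: [-2.0, 1.7, 17.7]
width: 0.28
grasp_force: 41.3
```

The force climbs while z holds at 90, so the foot is home on the stop. I'll relieve the push, release, and look.

```bash
python3 -m inch '[{"dx":0,"dy":0,"dz":0.05,"twist":0},{"dx":0,"dy":0,"dz":0.05,"twist":0},{"dx":0,"dy":0,"dz":0,"twist":0}]'; python3 -m inch '[{"dx":0,"dy":0,"dz":0,"twist":0},{"dx":0,"dy":0,"dz":0,"twist":0},{"dx":0,"dy":0,"dz":0,"twist":0},{"dx":0,"dy":0,"dz":0,"twist":0}]' 0.75 60
python3 meas.py w7;python3 - <<'E'
from h import *
im,d=ctrl.capture("wrist");C=cloud("wrist",d);m=(d>0)&(np.hypot(C[...,0]-473.6,C[...,1]+109.4)<15)&(C[...,2]>95)
P=C[m];print("top z",np.percentile(P[:,2],[50,97,99.5]),"mid",(P.min(0)+P.max(0))/2)
E
```

```text
time: 12.2
tcp_pos: [475.4, -110.8, 90.1]
eef_rot: [0.005, 1.0, -0.0, 0.001]
wrist_force: [-0.5, 0.5, 7.1]
width: 0.28
grasp_force: 40.4
time: 12.6
tcp_pos: [474.1, -110.5, 88.3]
eef_rot: [0.006, 1.0, 0.0, -0.001]
wrist_force: [-0.2, 0.7, -1.0]
width: 0.751
grasp_force: 0.0
tcp [ 474.1 -110.5   88.3]
stake dz -36 -28 23 axis-tcp [ 3.49 -0.31]
stake dz -28 -20 77 axis-tcp [-0.52  1.68]
stake dz -20 -12 204 axis-tcp [-1.35 -0.5 ]
stake dz -12 -6 203 axis-tcp [-4.56 -2.14]
stake dz 6 14 295 axis-tcp [0.54 0.09]
holder 59 817 [ 474.3 -109.6]
holder 30 582 [ 474.2 -109.5]
top 74.5 1060 minCircle [ 473.6 -109.4] 18.5 z [75.9 78.3]
top 77 249 minCircle [ 472.8 -109.9] 15.9 z [77.7 78.9]
foot ((473.6270446777344, -109.46327209472656), 45.81729507446289)
top z [168.1673456  179.52739184 180.32929777] mid [ 473.79058182 -110.38857875  138.34665547]
```

```bash
python3 -m inch '[{"dx":0,"dy":0.02,"dz":-0.2,"twist":0},{"dx":0,"dy":0,"dz":-0.25,"twist":0},{"dx":0,"dy":0,"dz":-0.2,"twist":0},{"dx":0,"dy":0,"dz":0,"twist":0},{"dx":0,"dy":0,"dz":0,"twist":0}]'; python3 -m inch '[{"dx":0,"dy":0,"dz":0,"twist":0},{"dx":0,"dy":0,"dz":0,"twist":0},{"dx":0,"dy":0,"dz":0,"twist":0},{"dx":0,"dy":0,"dz":0,"twist":0},{"dx":0,"dy":0,"dz":0,"twist":0}]' 0 60; python3 -c "
from workcell import ctrl;s=ctrl.sense();print(s['torque'],s['q'])"
```

```text
time: 13.2
tcp_pos: [474.2, -109.6, 62.6]
eef_rot: [0.006, 1.0, 0.0, -0.001]
wrist_force: [0.3, -0.7, 0.7]
width: 0.749
grasp_force: 0.0
time: 13.7
tcp_pos: [475.2, -109.3, 64.3]
eef_rot: [0.005, 1.0, 0.001, 0.001]
wrist_force: [-1.5, 2.9, 5.0]
width: 0.413
grasp_force: 59.9
[0.73283552 0.31968857 0.02904849] [-0.36464748 -0.01949217 -0.30248978  1.28700328  0.00143746 -0.35395434]
```

```bash
cat > t.py <<'E'
from h import *
t=[];s=ctrl.sense();x,y=s["eef_rot"][:2]
print("t",round(s["time"],2),"yaw",round(np.degrees(2*np.arctan2(y,x)),2),"torque",np.round(s["torque"],3),"F",np.round(s["wrist_force"],1),"q6",round(s["q"][5],3),"tcp",np.round(s["tcp_pos"],1),"w",round(s["width"],3))
E
python3 t.py
python3 -m inch '[{"dx":0,"dy":0,"dz":0,"twist":-0.5},{"dx":0,"dy":0,"dz":0,"twist":-0.5},{"dx":0,"dy":0,"dz":0,"twist":0}]'>/dev/null; python3 t.py
python3 -m inch '[{"dx":0,"dy":0,"dz":0,"twist":-0.5},{"dx":0,"dy":0,"dz":0,"twist":-0.5},{"dx":0,"dy":0,"dz":0,"twist":0}]'>/dev/null; python3 t.py
python3 -m inch '[{"dx":0,"dy":0,"dz":0,"twist":-0.3},{"dx":0,"dy":0,"dz":0,"twist":0}]'>/dev/null; python3 t.py
```

```text
t 13.7 yaw 179.39 torque [0.733 0.32  0.029] F [-1.5  2.9  5. ] q6 -0.354 tcp [ 475.2 -109.3   64.3] w 0.413
t 14.0 yaw 171.31 torque [ 0.726  0.308 -0.097] F [-1.1  2.7  4.8] q6 -0.213 tcp [ 475.2 -109.3   64.3] w 0.407
t 14.3 yaw 163.31 torque [ 0.731  0.37  -0.173] F [-1.7  3.   4.5] q6 -0.073 tcp [ 475.2 -109.4   64.3] w 0.413
t 14.5 yaw 160.95 torque [ 0.678  0.346 -0.027] F [-1.7  3.   6.4] q6 -0.032 tcp [ 475.2 -109.4   64.3] w 0.412
```

```bash
for i in a; do
python3 -m inch '[{"dx":0,"dy":0,"dz":0,"twist":-0.3}]'>/dev/null; python3 t.py
python3 -m inch '[{"dx":0,"dy":0,"dz":0,"twist":-0.3}]'>/dev/null; python3 t.py
python3 -m inch '[{"dx":0,"dy":0,"dz":0,"twist":-0.3}]'>/dev/null; python3 t.py
python3 -m inch '[{"dx":0,"dy":0,"dz":0,"twist":-0.3}]'>/dev/null; python3 t.py
python3 -m inch '[{"dx":0,"dy":0,"dz":0,"twist":0}]'>/dev/null; python3 t.py
python3 -m inch '[{"dx":0,"dy":0,"dz":0,"twist":0}]'>/dev/null; python3 t.py
python3 -m inch '[{"dx":0,"dy":0,"dz":0,"twist":0}]'>/dev/null; python3 t.py; done | cut -c1-110
```

```text
t 14.6 yaw 158.55 torque [0.641 0.319 0.184] F [-1.3  3.   4.7] q6 0.01 tcp [ 475.2 -109.4   64.3] w 0.415
t 14.7 yaw 156.12 torque [0.621 0.323 0.128] F [-2.4  3.   5.6] q6 0.052 tcp [ 475.2 -109.5   64.3] w 0.414
t 14.8 yaw 153.71 torque [0.668 0.337 0.157] F [-2.   2.1  5. ] q6 0.094 tcp [ 475.2 -109.5   64.3] w 0.411
t 14.9 yaw 151.32 torque [0.666 0.305 0.129] F [-1.1  2.5  5.4] q6 0.136 tcp [ 475.1 -109.5   64.3] w 0.413
t 15.0 yaw 151.35 torque [ 0.614  0.283 -0.083] F [-1.8  2.9  6.2] q6 0.135 tcp [ 475.2 -109.5   64.3] w 0.406
t 15.1 yaw 151.37 torque [ 0.622  0.289 -0.054] F [-2.   2.9  7.1] q6 0.135 tcp [ 475.1 -109.5   64.3] w 0.41
t 15.2 yaw 151.37 torque [ 0.676  0.325 -0.064] F [-1.2  2.5  5.4] q6 0.135 tcp [ 475.2 -109.5   64.3] w 0.411
```

```bash
for i in a; do
python3 -m inch '[{"dx":0,"dy":0,"dz":0,"twist":-0.4}]'>/dev/null; python3 t.py
python3 -m inch '[{"dx":0,"dy":0,"dz":0,"twist":-0.4}]'>/dev/null; python3 t.py
python3 -m inch '[{"dx":0,"dy":0,"dz":0,"twist":-0.4}]'>/dev/null; python3 t.py
python3 -m inch '[{"dx":0,"dy":0,"dz":0,"twist":-0.4}]'>/dev/null; python3 t.py
python3 -m inch '[{"dx":0,"dy":0,"dz":0,"twist":-0.4}]'>/dev/null; python3 t.py
python3 -m inch '[{"dx":0,"dy":0,"dz":0,"twist":-0.4}]'>/dev/null; python3 t.py
python3 -m inch '[{"dx":0,"dy":0,"dz":0,"twist":-0.4}]'>/dev/null; python3 t.py; done | cut -c1-90
```

```text
t 15.3 yaw 148.13 torque [0.642 0.334 0.133] F [-2.1  2.5  5.5] q6 0.191 tcp [ 475.2 -109.
t 15.4 yaw 144.89 torque [0.587 0.316 0.095] F [-1.7  2.1  5.6] q6 0.248 tcp [ 475.1 -109.
t 15.5 yaw 141.68 torque [0.619 0.361 0.097] F [-1.8  2.   5.5] q6 0.304 tcp [ 475.2 -109.
t 15.6 yaw 138.48 torque [0.641 0.306 0.114] F [-1.9  3.   6.2] q6 0.36 tcp [ 475.1 -109.6
t 15.7 yaw 135.28 torque [0.536 0.433 0.131] F [-1.6  2.1  4.6] q6 0.416 tcp [ 475.1 -109.
t 15.8 yaw 132.08 torque [0.544 0.375 0.11 ] F [-1.5  2.   6.3] q6 0.472 tcp [ 475.1 -109.
t 15.9 yaw 128.88 torque [0.569 0.304 0.115] F [-1.6  2.6  6.1] q6 0.527 tcp [ 475.1 -109.
```

```bash
for i in a; do
python3 -m inch '[{"dx":0,"dy":0,"dz":0,"twist":-0.4}]'>/dev/null; python3 t.py
python3 -m inch '[{"dx":0,"dy":0,"dz":0,"twist":-0.4}]'>/dev/null; python3 t.py
python3 -m inch '[{"dx":0,"dy":0,"dz":0,"twist":-0.4}]'>/dev/null; python3 t.py
python3 -m inch '[{"dx":0,"dy":0,"dz":0,"twist":-0.4}]'>/dev/null; python3 t.py
python3 -m inch '[{"dx":0,"dy":0,"dz":0,"twist":-0.4}]'>/dev/null; python3 t.py
python3 -m inch '[{"dx":0,"dy":0,"dz":0,"twist":-0.4}]'>/dev/null; python3 t.py
 done | cut -c1-100
```

```text
t 16.0 yaw 125.68 torque [0.552 0.347 0.138] F [-1.5  2.6  5.7] q6 0.583 tcp [ 475.1 -109.6   64.3] 
t 16.1 yaw 122.48 torque [0.547 0.322 0.151] F [-1.3  1.8  5.6] q6 0.639 tcp [ 475.  -109.6   64.3] 
t 16.2 yaw 119.28 torque [0.553 0.325 0.158] F [-1.7  3.1  5.3] q6 0.695 tcp [ 475.  -109.6   64.3] 
t 16.3 yaw 116.08 torque [0.506 0.429 0.192] F [-1.9  2.2  5.2] q6 0.751 tcp [ 475.  -109.6   64.3] 
t 16.4 yaw 112.88 torque [0.546 0.376 0.085] F [-2.3  2.3  5.7] q6 0.807 tcp [ 475.  -109.7   64.3] 
t 16.5 yaw 109.68 torque [0.533 0.433 0.177] F [-2.7  2.2  6.1] q6 0.863 tcp [ 475.  -109.7   64.3]
```

```bash
for i in a; do
python3 -m inch '[{"dx":0,"dy":0,"dz":0,"twist":-0.2}]'>/dev/null; python3 t.py
python3 -m inch '[{"dx":0,"dy":0,"dz":0,"twist":-0.2}]'>/dev/null; python3 t.py
python3 -m inch '[{"dx":0,"dy":0,"dz":0,"twist":-0.2}]'>/dev/null; python3 t.py
python3 -m inch '[{"dx":0,"dy":0,"dz":0,"twist":-0.2}]'>/dev/null; python3 t.py
python3 -m inch '[{"dx":0,"dy":0,"dz":0,"twist":-0.2}]'>/dev/null; python3 t.py
python3 -m inch '[{"dx":0,"dy":0,"dz":0,"twist":-0.2}]'>/dev/null; python3 t.py
python3 -m inch '[{"dx":0,"dy":0,"dz":0,"twist":-0.2}]'>/dev/null; python3 t.py
python3 -m inch '[{"dx":0,"dy":0,"dz":0,"twist":-0.2}]'>/dev/null; python3 t.py
 done | cut -c1-100
```

```text
t 16.6 yaw 108.12 torque [0.53  0.44  0.104] F [-2.8  1.6  6.3] q6 0.89 tcp [ 475.  -109.7   64.3] w
t 16.7 yaw 106.54 torque [0.489 0.482 0.095] F [-2.6  1.9  5.4] q6 0.917 tcp [ 474.9 -109.7   64.3] 
t 16.8 yaw 104.95 torque [0.524 0.412 0.128] F [-1.9  2.3  6.1] q6 0.945 tcp [ 474.9 -109.7   64.3] 
t 16.9 yaw 103.34 torque [0.555 0.443 0.187] F [-1.7  2.6  5.8] q6 0.973 tcp [ 474.9 -109.7   64.3] 
t 17.0 yaw 101.75 torque [0.554 0.47  0.121] F [-3.2  2.3  6.1] q6 1.001 tcp [ 474.9 -109.7   64.3] 
t 17.1 yaw 100.15 torque [0.526 0.471 0.14 ] F [-1.8  3.2  5.7] q6 1.029 tcp [ 474.9 -109.7   64.3] 
t 17.2 yaw 98.54 torque [0.581 0.445 0.127] F [-1.5  2.6  6.1] q6 1.057 tcp [ 474.9 -109.7   64.3] w
t 17.3 yaw 96.94 torque [0.506 0.47  0.143] F [-2.8  2.4  6.2] q6 1.085 tcp [ 474.9 -109.7   64.3] w
```

```bash
for i in a; do
python3 -m inch '[{"dx":0,"dy":0,"dz":0,"twist":-0.25}]'>/dev/null; python3 t.py
python3 -m inch '[{"dx":0,"dy":0,"dz":0,"twist":-0.25}]'>/dev/null; python3 t.py
python3 -m inch '[{"dx":0,"dy":0,"dz":0,"twist":-0.25}]'>/dev/null; python3 t.py
python3 -m inch '[{"dx":0,"dy":0,"dz":0,"twist":-0.25}]'>/dev/null; python3 t.py
python3 -m inch '[{"dx":0,"dy":0,"dz":0,"twist":-0.25}]'>/dev/null; python3 t.py
python3 -m inch '[{"dx":0,"dy":0,"dz":0,"twist":-0.25}]'>/dev/null; python3 t.py
python3 -m inch '[{"dx":0,"dy":0,"dz":0,"twist":-0.25}]'>/dev/null; python3 t.py
python3 -m inch '[{"dx":0,"dy":0,"dz":0,"twist":-0.25}]'>/dev/null; python3 t.py
 done | tee -a log.txt| cut -c1-100
```

```text
t 17.4 yaw 94.94 torque [0.522 0.465 0.135] F [-2.7  1.6  6.1] q6 1.12 tcp [ 474.9 -109.7   64.3] w 
t 17.5 yaw 92.93 torque [0.476 0.445 0.18 ] F [-2.6  2.   6.4] q6 1.155 tcp [ 474.8 -109.7   64.3] w
t 17.6 yaw 90.94 torque [0.506 0.484 0.166] F [-2.7  2.9  6.4] q6 1.19 tcp [ 474.9 -109.7   64.3] w 
t 17.7 yaw 88.94 torque [0.483 0.484 0.155] F [-2.6  2.8  5.9] q6 1.225 tcp [ 474.8 -109.7   64.3] w
t 17.8 yaw 86.94 torque [0.477 0.502 0.188] F [-2.1  2.3  5.8] q6 1.259 tcp [ 474.8 -109.7   64.3] w
t 17.9 yaw 84.94 torque [0.498 0.494 0.188] F [-2.3  2.5  6.7] q6 1.294 tcp [ 474.8 -109.7   64.3] w
t 18.0 yaw 82.94 torque [0.501 0.487 0.219] F [-2.9  3.   6. ] q6 1.329 tcp [ 474.8 -109.7   64.3] w
t 18.1 yaw 80.94 torque [0.444 0.507 0.14 ] F [-2.9  2.6  5.8] q6 1.364 tcp [ 474.8 -109.7   64.3] w
```

```bash
for i in a; do
python3 -m inch '[{"dx":0,"dy":0,"dz":0,"twist":-0.2}]'>/dev/null; python3 t.py
python3 -m inch '[{"dx":0,"dy":0,"dz":0,"twist":-0.2}]'>/dev/null; python3 t.py
python3 -m inch '[{"dx":0,"dy":0,"dz":0,"twist":-0.2}]'>/dev/null; python3 t.py
python3 -m inch '[{"dx":0,"dy":0,"dz":0,"twist":-0.2}]'>/dev/null; python3 t.py
python3 -m inch '[{"dx":0,"dy":0,"dz":0,"twist":-0.2}]'>/dev/null; python3 t.py
python3 -m inch '[{"dx":0,"dy":0,"dz":0,"twist":-0.2}]'>/dev/null; python3 t.py
 done | tee -a log.txt| cut -c1-100
```

```text
t 18.2 yaw 79.35 torque [0.498 0.495 0.223] F [-2.9  1.7  6.6] q6 1.392 tcp [ 474.8 -109.7   64.3] w
t 18.3 yaw 77.76 torque [0.481 0.525 0.208] F [-2.9  2.9  5.8] q6 1.42 tcp [ 474.8 -109.7   64.3] w 
t 18.4 yaw 76.17 torque [0.46  0.532 0.235] F [-1.9  1.6  6.6] q6 1.447 tcp [ 474.8 -109.7   64.3] w
t 18.5 yaw 74.56 torque [0.494 0.529 0.258] F [-2.7  2.4  6.5] q6 1.475 tcp [ 474.7 -109.7   64.3] w
t 18.6 yaw 72.97 torque [0.533 0.469 0.239] F [-3.2  3.1  6.9] q6 1.503 tcp [ 474.7 -109.7   64.3] w
t 18.7 yaw 71.37 torque [0.473 0.556 0.299] F [-2.9  2.6  5.8] q6 1.531 tcp [ 474.7 -109.7   64.3] w
```

The torque rose from about 0.13 free running to about 0.24, which is snug at about +0.1 N m. Stopping here, releasing and checking.

```bash
python3 -m inch '[{"dx":0,"dy":0,"dz":0,"twist":0},{"dx":0,"dy":0,"dz":0,"twist":0},{"dx":0,"dy":0,"dz":0,"twist":0},{"dx":0,"dy":0,"dz":0,"twist":0},{"dx":0,"dy":0,"dz":0,"twist":0}]' 0.75; python3 -m inch '[{"dx":0,"dy":0,"dz":0.2,"twist":0},{"dx":0,"dy":0,"dz":0.5,"twist":0},{"dx":0,"dy":0,"dz":0.9,"twist":0},{"dx":0,"dy":0,"dz":0.9,"twist":0},{"dx":0,"dy":0,"dz":0.5,"twist":0},{"dx":0,"dy":0,"dz":0,"twist":0},{"dx":0,"dy":0,"dz":0,"twist":0}]'
python3 - <<'E'
from h import *; from meas import circ
E
python3 - <<'E'
import sys;sys.argv=["m","w8"]
from meas import *
im,d=ctrl.capture("wrist");C=cloud("wrist",d)
near=(d>0)&(np.hypot(C[...,0]-473.6,C[...,1]+109.4)<15)
for lo,hi,r in((79,83,6),(83,87,6),(96,103,13)):
    m=near&(C[...,2]>lo)&(C[...,2]<hi);print(lo,m.sum(),circ(C[m],r) if m.sum()>8 else "")
m=near&(C[...,2]>95)&(C[...,2]<120);print("topz",np.percentile(C[m][:,2],[90,97]))
im,d=ctrl.capture("scene");u,v=proj("scene",[473,-109,85]).astype(int)
cv2.imwrite("pics/g8.png",np.hstack([cv2.resize(im[v-45:v+45,u-45:u+45],(400,400)),cv2.resize(cv2.imread("pics/w8.png"),(400,250)).repeat(1,0) if 0 else cv2.resize(cv2.imread("pics/w8.png")[110:310,220:420],(400,400))]))
E
```

```text
time: 19.2
tcp_pos: [474.7, -110.0, 63.1]
eef_rot: [0.812, 0.583, -0.0, -0.0]
wrist_force: [0.2, -0.5, -0.3]
width: 0.757
grasp_force: 0.0
time: 19.9
tcp_pos: [475.1, -110.0, 183.8]
eef_rot: [0.812, 0.583, 0.0, 0.001]
wrist_force: [0.1, 0.4, 0.3]
width: 0.748
grasp_force: 0.0
tcp [ 475.1 -110.   183.8]
holder 59 242 [ 474.7 -109.7]
holder 30 221 [487.2 -72.9]
top 74.5 306 minCircle [ 475.  -108.3] 18.5 z [75.6 77.8]
top 77 28 minCircle [477.5 -99.2] 8.1 z [77.9 78.6]
foot ((474.8563232421875, -109.25119018554688), 45.71912384033203)
79 0 
83 0 
96 71 [480.96206949 -87.28384968]
topz [108.19348183 108.6878013 ]Traceback (most recent call last):
  File "<stdin>", line 1, in <module>
  File "meas.py", line 22, in <module>
    import sys;run(sys.argv[1])
                   ~~~~~~~~^^^
IndexError: list index out of range
```

View pics/g8.png

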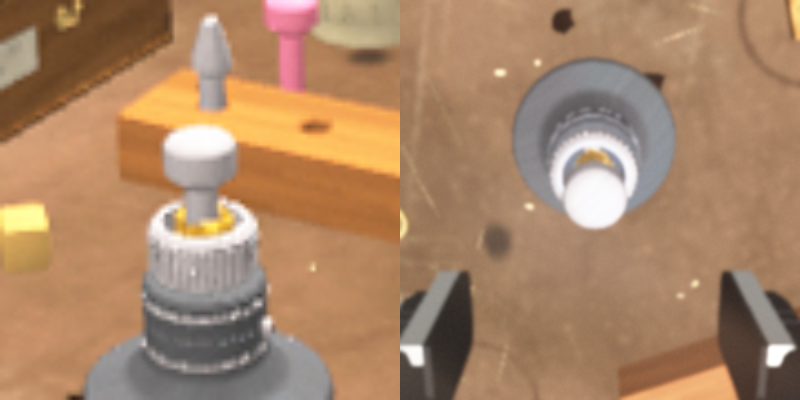

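The view shows the stake upright in the closed brass jaws at (200,190) in the left crop. Its top is at z 108.5, as when it was pressed home, and the fingers are clear. Handing in.

```bash
python3 -c "
from workcell import ctrl;print(ctrl.sign_off())"
```

```text
the job is handed in; nothing more can be done
None
```

I handed the job in at about 20 s: the domed stake stands upright in the holder with its foot on the stop, the nut was turned to snug (about 0.1 N m above free running) and the gripper is clear; the sign-off returned no verdict and the jaw grip itself was not measured.

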